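# Put the stacked lids back on their porcelain jars

## Robot

A 6-joint arm with a two-finger parallel gripper is mounted at the origin on the work surface. World frame = base frame: x ahead of the robot, y to its left, z up, the work surface at z = 0. Lengths are in m, angles in degrees, forces in N, time in s.
With the tool pointing down it reaches from about 0.375 to 0.825 m from the base axis. Payload 5.5 kg.
Tool frame: the origin (TCP) lies midway between the tips of the shut fingers; the grasp point (between the pads) lies 19 mm behind it; z points along the fingers, y is the line along which they close (so a half turn about z gives the same grasp; the last joint's range is limited). The gripper opens to 85 mm and grips with 20 to 120 N. Pads are 22 mm wide; open, the fingers measure 114 mm over their backs; the gripper's body (76 mm by 85 mm) begins 54 mm behind the grasp point. The pads swing forward as they close: fully open they stand 13 mm farther back than shut.
Start: joints at [-67.609, 17.962, -2.699, 69.339, 0, 90], TCP at [0.229, -0.555, 0.231] pointing down, gripper open.
Joint ranges: [-152.73, 152.73], [-39.44, 99.34], [-58.76, 71.6], [-118.89, 123.64], [-81.53, 83.1], [-180, 180]. Speed limits (degrees/s): [136.94, 136.94, 172.46, 180, 180, 180].

## Interface

Orientations are given as a 3x3 rotation matrix whose columns are the frame's x, y, z axes.
In Python, from workcell import robot gives the robot as it stands. Calls block until the motion is done:
- robot.move_to(position, orientation): joint-space move of the TCP to a pose.
- robot.line_to(position, rot=None, v=0.15, guard=None): straight line of the TCP; rot=None keeps the orientation; v is the mean speed in m/s. With guard (N) it stops when the force on the tool has changed by that much, and returns True; else False.
- robot.move_j(angles): joint-space move.
- robot.grip(opening, effort=None): finger opening in m; effort is the grip in N (None keeps the last); returns when the fingers have stopped.
- robot.wait(seconds).
- robot.solve_ik(position, orientation): joint angles nearest the present ones, or None.
- robot.get_image(name): name is "scene" or "side" or "wrist"; returns a dict with "color" (480x640x3 uint8, red, green, blue), "K" (3x3 intrinsics, pixels), "k1" (the pictures are not rectified: a ray, as slopes to the right and down, at radius r is drawn at 1 + k1 r^2 times it, then the intrinsics apply), "cam_to_world" (4x4, takes a point from camera to world coordinates). Camera axes: x right, y up, looking along -z (the intrinsics and any distortion apply to the point x, -y, -z); pixel columns grow to the right and rows downward; lengths in m; the calibration is good to about 2 mm. A picture is of the moment at which its call begins. There is no depth.
A pose or a line that the arm cannot do raises robot.Unreachable and nothing moves.
- robot.hand_in(): hands the job in; it is judged then, once.
Readings, each from a call of its own:
- robot.get_time_s(): time.
- robot.get_qpos(): joint angles.
- robot.get_joint_vel(): joint speeds.
- robot.get_tau(): joint torques, N m.
- robot.get_eef_pos(): TCP position.
- robot.get_tcp_rot(): TCP orientation.
- robot.get_ft_force(): force on the tool from outside, world axes, zero at the start.
- robot.get_torque(): the same for the moment, N m.
- robot.get_finger_gap(): finger opening in m.
- robot.get_grasp_force(): force on a finger pad.
Only numpy, scipy, OpenCV 4.12 (cv2) and the standard library are available. Lean on these libraries where they do the work, as an engineer would, in place of code of your own. Each camera call takes 0.05 s, during which the arm holds its last target. There are 200 camera calls.

## Task

The four boxwood lids have been left in a stack: take the stack apart and put each lid on the jar of its own size, the smallest lid on the smallest jar and so on up, plug in the mouth and seated flat on the rim. Leave the jars standing where they are, and do not disturb the two bronze weights.

Things in the scene. Friction and masses are not known exactly. Their poses are not given: they have to be found in the camera images.
- lid_tiny: Smallest of four turned pale boxwood jar lids, on top of the stack (all plug down, largest lowest, centred within 3 mm). Knobless flat disc 43 mm across, 12 mm thick, over a tapered plug 10 mm deep (24 mm across under the disc, 13 mm at its foot). Origin: centre of the plug's foot, z up; the disc spans 10 to 22 mm above it and is grasped across its edge.
- lid_small: Second smallest of four turned pale boxwood jar lids, second from the top of the stack. Knobless flat disc 51 mm across, 12 mm thick, over a tapered plug 10 mm deep (32 mm across under the disc, 21 mm at its foot). Origin: centre of the plug's foot, z up; the disc spans 10 to 22 mm above it and is grasped across its edge.
- lid_medium: Second largest of four turned pale boxwood jar lids, third from the top of the stack. Knobless flat disc 59 mm across, 12 mm thick, over a tapered plug 10 mm deep (40 mm across under the disc, 29 mm at its foot). Origin: centre of the plug's foot, z up; the disc spans 10 to 22 mm above it and is grasped across its edge.
- lid_large: Largest of four turned pale boxwood jar lids, at the bottom of the stack, on a fixed round black board 8 mm thick. Knobless flat disc 67 mm across, 12 mm thick, over a tapered plug 10 mm deep (48 mm across under the disc, 37 mm at its foot). Origin: centre of the plug's foot, z up; the disc spans 10 to 22 mm above it and is grasped across its edge.
- jar_tiny: Smallest of four open blue-and-white porcelain jars, loose: 70 mm high, belly 68 mm across, round neck 16 mm high and 37 mm across outside, mouth 29 mm, hollow. Origin: centre of its underside, z up. Its lid is lid_tiny: seated, the disc lies flat on the rim, overhanging the neck by 3 mm, the lid's origin 60 mm above the jar's.
- jar_small: Second smallest of four open blue-and-white porcelain jars, loose: 84 mm high, belly 80 mm across, round neck 16 mm high and 45 mm across outside, mouth 37 mm, hollow. Origin: centre of its underside, z up. Its lid is lid_small: seated, the disc lies flat on the rim, overhanging the neck by 3 mm, the lid's origin 74 mm above the jar's.
- jar_medium: Second largest of four open blue-and-white porcelain jars, loose: 98 mm high, belly 92 mm across, round neck 16 mm high and 53 mm across outside, mouth 45 mm, hollow. Origin: centre of its underside, z up. Its lid is lid_medium: seated, the disc lies flat on the rim, overhanging the neck by 3 mm, the lid's origin 88 mm above the jar's.
- jar_large: Largest of four open blue-and-white porcelain jars, loose: 112 mm high, belly 104 mm across, round neck 16 mm high and 61 mm across outside, mouth 53 mm, hollow. Origin: centre of its underside, z up. Its lid is lid_large: seated, the disc lies flat on the rim, overhanging the neck by 3 mm, the lid's origin 102 mm above the jar's.
- weight_large: Larger of two bronze balance weights, a bystander: upright cylinder 44 mm across, 48 mm high with its knob. Origin: centre of its underside. Jars, stack and weights stand clear of one another; other bystanders keep 65 mm (edge) from the axes of jars and stack, and are under 160 mm high except the pestle in the iron mortar beyond them (215 mm).
- weight_small: Smaller of two bronze balance weights, a bystander: upright cylinder 32 mm across and 40 mm high with its knob. Origin: centre of its underside.
There are look-alikes about, which are no part of the job. What is shaped like the lid_large but pink, purple or red is not meant.

How it is judged:
By the outcome, as a careful person would: the job done as asked, in the order asked, and still so for the second after the job is handed in, with the robot touching nothing.
It also fails if it takes over 115 s, if anything falls off the work surface, if the arm or the gripper's body presses on something with over 40 N, if the wrist force passes 120 N, or if a joint passes its speed limit or range.

## Working session

There is one attempt and no reset: what is moved stays moved. The work goes in short steps, each a Python script; the robot and the scene stay as the last script left them, time stands still between calls to the robot, and variables do not carry over. Pictures are saved under pics/ and viewed, at most 15 in all, crops included, and the job is handed in when it is done.

```bash
mkdir -p pics; ls; cat > h.py <<'E'
import numpy as np, cv2
from workcell import robot
def save(n,f):
    im=robot.get_image(n); cv2.imwrite('pics/'+f,im['color'][:,:,::-1]); np.savez('pics/'+f+'.npz',**im); return im
def proj(im,P):
    T=np.linalg.inv(im['cam_to_world']); p=np.atleast_2d(P)@T[:3,:3].T+T[:3,3]
    s=np.c_[p[:,0]/-p[:,2],-p[:,1]/-p[:,2]]; r2=(s**2).sum(1,keepdims=True); s=s*(1+float(im['k1'])*r2)
    K=im['K']; return np.c_[K[0,0]*s[:,0]+K[0,2],K[1,1]*s[:,1]+K[1,2]]
def pix(im,u,v,z):
    K=im['K']; d=np.array([(u-K[0,2])/K[0,0],(v-K[1,2])/K[1,1]]); s=d.copy()
    for _ in range(20): s=d/(1+float(im['k1'])*(s@s))
    T=im['cam_to_world']; r=T[:3,:3]@np.array([s[0],-s[1],-1]); o=T[:3,3]
    return o+r*(z-o[2])/r[2]
E
python3 - <<'E'
from h import *
for n in('scene','side','wrist'):
    im=save(n,n+'0.png'); print(n,im['K'].tolist(),im['k1'],im['cam_to_world'].round(3).tolist())
print(robot.get_tcp_rot().round(3) if hasattr(robot.get_tcp_rot(),'round') else robot.get_tcp_rot(), robot.get_time_s())
E
```

```text
pics
scene [[583.2310576559519, 0.0, 310.9215379533741], [0.0, 583.2310576559519, 245.44228454500592], [0.0, 0.0, 1.0]] -0.13541813794186652 [[0.139, -0.622, 0.771, 1.502], [0.99, 0.077, -0.116, -0.111], [0.013, 0.779, 0.626, 0.958], [0.0, 0.0, 0.0, 1.0]]
side [[519.963674012604, 0.0, 324.3241167082363], [0.0, 519.963674012604, 239.51295063851506], [0.0, 0.0, 1.0]] -0.10590638306915487 [[-0.731, 0.409, -0.547, -0.208], [-0.683, -0.414, 0.602, 0.751], [0.02, 0.813, 0.582, 0.744], [0.0, 0.0, 0.0, 1.0]]
wrist [[362.5764835548193, 0.0, 315.99162605656187], [0.0, 362.5764835548193, 235.6786953395012], [0.0, 0.0, 1.0]] 0.021597816562698557 [[0.381, 0.879, 0.287, 0.303], [-0.925, 0.362, 0.117, -0.524], [-0.001, -0.31, 0.951, 0.373], [0.0, 0.0, 0.0, 1.0]]
[[ 0.925  0.381 -0.   ]
 [ 0.381 -0.925  0.001]
 [ 0.    -0.001 -1.   ]] 0.15
```

View pics/scene0.png

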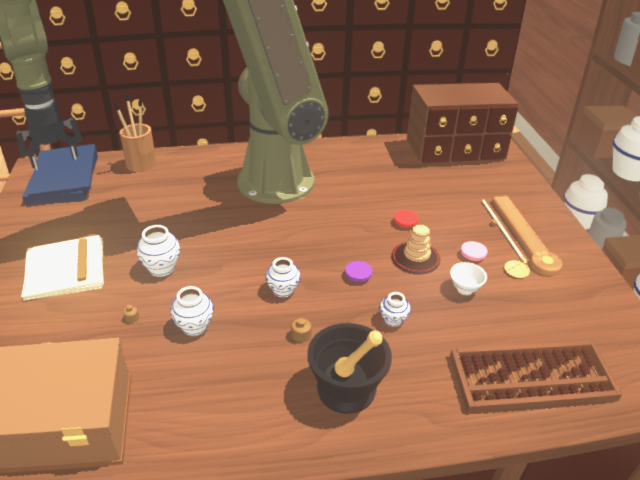

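View pics/side0.png

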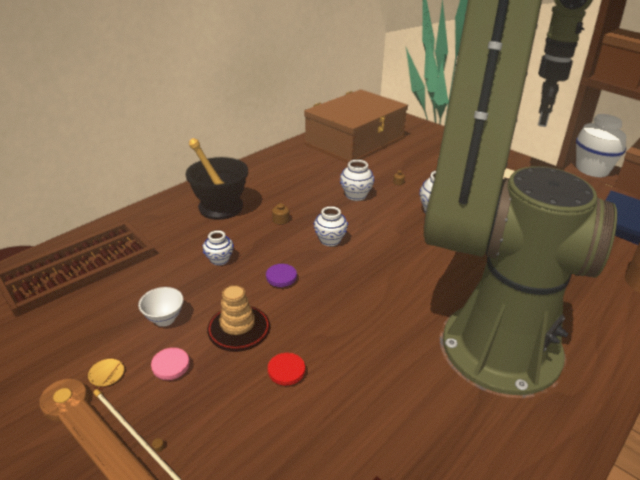

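Scene shows jar mouths near (155,233), (190,297), (283,265), (396,300); stack top at (421,230); weights at (131,313) and (301,329). Rough positions and size check next.

```bash
python3 - <<'E'
from h import *
im=dict(np.load('pics/scene0.png.npz')); sd=dict(np.load('pics/side0.png.npz'))
for n,u,v,z in [('a',155,233,.112),('b',190,297,.098),('c',283,265,.084),('d',396,300,.070),('stack',421,230,.096),('w1',131,307,.03),('w2',301,322,.04)]:
    p=pix(im,u,v,z); print(n,p.round(3),proj(sd,p).round(0),np.hypot(*p[:2]).round(3), 'px/mm',(np.linalg.norm(proj(im,p+[0,.01,0])-proj(im,p))/10).round(3))
c=[cv2.resize(im['color'][y:y+100,x:x+130],(390,300),interpolation=cv2.INTER_CUBIC) for x,y in((110,200),(150,265),(230,235),(360,200))]
s=np.vstack([np.hstack(c[:2]),np.hstack(c[2:])]); cv2.imwrite('pics/c1.png',s[:,:,::-1])
E
```

```text
a [ 0.367 -0.318  0.112] [[440. 175.]] 0.486 px/mm 0.42
b [ 0.585 -0.232  0.098] [[353. 163.]] 0.629 px/mm 0.473
c [ 0.489 -0.023  0.084] [[327. 210.]] 0.489 px/mm 0.434
d [0.62  0.212 0.07 ] [[213. 233.]] 0.656 px/mm 0.443
stack [0.414 0.326 0.096] [[230. 291.]] 0.527 px/mm 0.39
w1 [ 0.529 -0.374  0.03 ] [[399. 175.]] 0.649 px/mm 0.442
w2 [0.631 0.001 0.04 ] [[279. 207.]] 0.631 px/mm 0.46
```

View pics/c1.png

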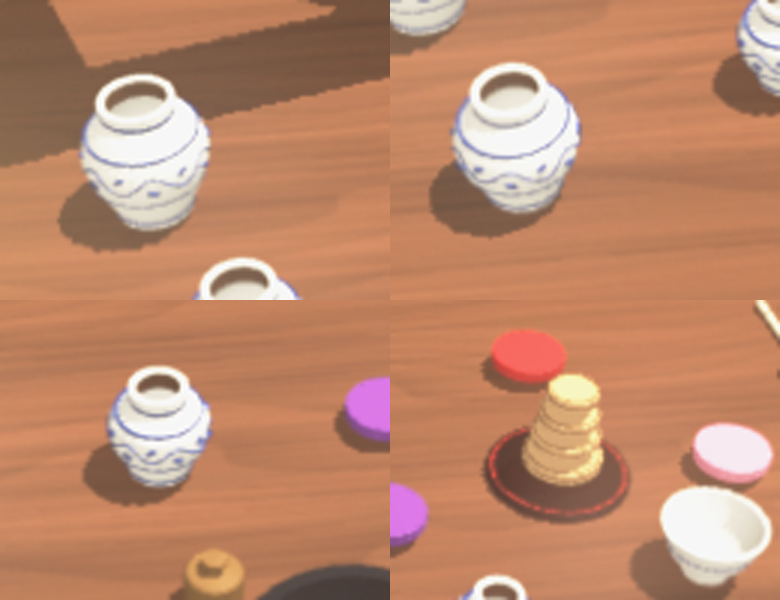

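Sizes confirmed: (155,233) large, (190,297) medium, (283,265) small, (396,300) tiny. Next, wrist views over each, fitting projected circles to edges.

```bash
cat >> h.py <<'E'
R=np.array([[1,0,0],[0,-1,0],[0,0,-1.]])
def circ(c,r,n=120):
    a=np.linspace(0,2*np.pi,n,endpoint=False); return np.c_[c[0]+r*np.cos(a),c[1]+r*np.sin(a),np.full(n,c[2])]
def fit(im,c,circles,rng=.015,mask=None):
    """c: xyz guess; circles: list of (radius, dz); gradient normal to the projected circles; returns best xy"""
    g=cv2.GaussianBlur(im['color'].astype(np.float32),(0,0),1.0)
    gx=cv2.Sobel(g,cv2.CV_32F,1,0); gy=cv2.Sobel(g,cv2.CV_32F,0,1)
    def sc(x,y):
        s=0
        for r,dz in circles:
            q=proj(im,circ([x,y,c[2]+dz],r)); t=np.roll(q,-1,0)-np.roll(q,1,0); n=np.c_[-t[:,1],t[:,0]]/np.linalg.norm(t,axis=1,keepdims=True)
            m=q.astype(np.float32).reshape(-1,1,2)
            a=cv2.remap(gx,m,None,cv2.INTER_LINEAR)[:,0]; b=cv2.remap(gy,m,None,cv2.INTER_LINEAR)[:,0]
            s+=np.minimum(np.abs(a*n[:,:1]+b*n[:,1:]).sum(1),250).mean()
        return s
    best=np.array(c[:2]); st=.0015; k=int(rng/st)
    for _ in range(3):
        G=[(sc(best[0]+i*st,best[1]+j*st),i,j) for i in range(-k,k+1) for j in range(-k,k+1)]
        s,i,j=max(G); best=best+[i*st,j*st]; st/=3; k=4
    return best,s
E
python3 - <<'E'
from h import *
im=dict(np.load('pics/scene0.png.npz')); print('pestle',pix(im,375,338,.21).round(3),'mortar',pix(im,348,355,.1).round(3))
T=dict(stack=(.414,.326,.096),d=(.62,.212,.07),c=(.489,-.023,.084),b=(.585,-.232,.098),a=(.367,-.318,.112))
robot.grip(.085)
for n,(x,y,z) in reversed(T.items()):
    robot.move_to([x,y,z+.16],R)
    robot.wait(.1); im=save('wrist','w_'+n+'.png'); print(n,robot.get_time_s(),np.round(robot.get_qpos(),1),np.round(robot.get_eef_pos(),4))
    if n!='stack':
        r={'a':.0305,'b':.0265,'c':.0225,'d':.0185}[n]
        print(fit(im,(x,y,z),[(r,-.0015),(r-.004,-.0015)]), fit(im,(x,y,z),[(r-.004,0)]))
    else: print(fit(im,(x,y,z),[(.0215,0)]))
q=[dict(np.load(f'pics/w_{n}.png.npz')) for n in 'abcd']
cv2.imwrite('pics/m1.png',np.vstack([np.hstack([cv2.resize(i['color'],(400,300)) for i in q[:2]]),np.hstack([cv2.resize(i['color'],(400,300)) for i in q[2:]])])[:,:,::-1])
E
```

```text
pestle [0.846 0.102 0.21 ] mortar [0.786 0.072 0.1  ]
a 1.5917 [-41.    4.8 -13.6  71.6  -0.  139.1] [ 0.3666 -0.3189  0.2717]
(array([ 0.36733333, -0.321     ]), np.float64(411.2081639642466)) (array([ 0.36433333, -0.319     ]), np.float64(248.10264196465553))
b 2.675 [-21.8  20.6   4.6  73.9  -0.  158.4] [ 0.5838 -0.2332  0.2587]
(array([ 0.575     , -0.23416667]), np.float64(435.63377797548344)) (array([ 0.57566667, -0.2335    ]), np.float64(250.0))
c 3.7417 [ -2.8   5.8 -16.1  68.   -0.  177.3] [ 0.4899 -0.0241  0.2441]
(array([ 0.48033333, -0.02466667]), np.float64(440.5792644896379)) (array([ 0.4835    , -0.02483333]), np.float64(250.0))
d 8.7417 [  18.9   24.1    5.9   71.8    0.  -161.1] [0.62   0.212  0.2301]
(array([0.6105    , 0.21416667]), np.float64(467.7174870925425)) (array([0.6135    , 0.21416667]), np.float64(250.0))
stack 9.8333 [  38.1    9.6  -10.2   70.2   -0.  -141.8] [0.4153 0.3254 0.2556]
(array([0.40933333, 0.327     ]), np.float64(231.85281911931676))
```

View pics/m1.png

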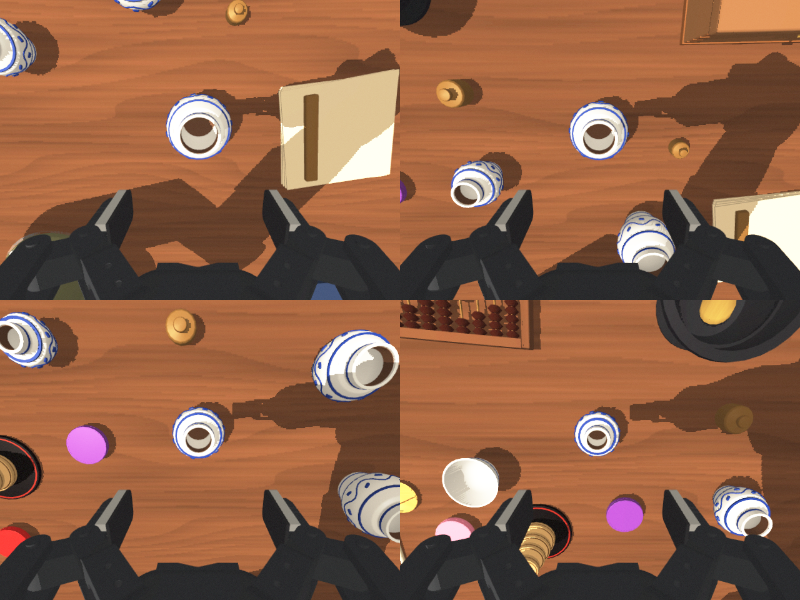

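View pics/w_stack.png

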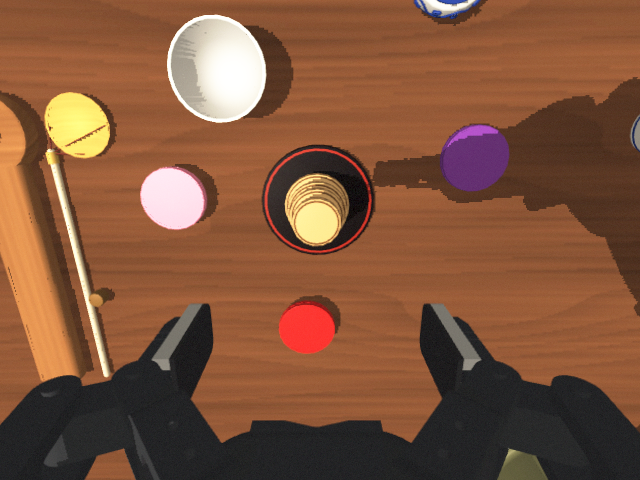

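Wrist views show each jar mouth centred (~(315,205) full-res) and the stack clean at (317,222). The fits differ by ~3 mm between circles; check overlays.

```bash
sed -i 's/,250)/,900)/' h.py; python3 - <<'E'
from h import *
T=dict(stack=(.409,.327,.096,.0215),d=(.613,.214,.07,.0185),c=(.483,-.024,.084,.0225),b=(.576,-.233,.098,.0265),a=(.366,-.32,.112,.0305))
out=[]
for n in 'dcba':
    im=dict(np.load(f'pics/w_{n}.png.npz')); x,y,z,r=T[n]
    for C in ([(r,0)],[(r,-.002)],[(r-.004,0)],[(r-.004,-.002)],[(r,0),(r-.004,0)]): 
        b,s=fit(im,(x,y,z),C,.008); print(n,C,b.round(4),s.round(0))
    q=proj(im,[x,y,z])[0].astype(int); k=im['color'].copy(); big=cv2.resize(k[q[1]-38:q[1]+38,q[0]-50:q[0]+50],(400,304),interpolation=cv2.INTER_CUBIC)
    for rr,cl in((r,(255,0,0)),(r-.004,(0,200,0))):
        p=(proj(im,circ((*b,z),rr))-[q[0]-50,q[1]-38]+.5)*4-.5; cv2.polylines(big,[p.round().astype(int)],True,cl,1)
    out.append(big[:300])
cv2.imwrite('pics/m2.png',np.vstack([np.hstack(out[:2]),np.hstack(out[2:])])[:,:,::-1])
im=dict(np.load('pics/w_stack.png.npz'))
for r,z in((.0215,.096),(.0255,.074),(.0295,.052),(.0335,.030)):print(fit(im,(.409,.327,z),[(r,0)],.006))
E
```

```text
d [(0.0185, 0)] [0.615  0.2182] 594.0
d [(0.0185, -0.002)] [0.6143 0.2183] 586.0
d [(0.014499999999999999, 0)] [0.612  0.2137] 873.0
d [(0.014499999999999999, -0.002)] [0.6113 0.2137] 874.0
d [(0.0185, 0), (0.014499999999999999, 0)] [0.612  0.2135] 1421.0
c [(0.0225, 0)] [ 0.4817 -0.0297] 544.0
c [(0.0225, -0.002)] [ 0.4808 -0.0295] 545.0
c [(0.0185, 0)] [ 0.4818 -0.0247] 867.0
c [(0.0185, -0.002)] [ 0.4812 -0.0248] 868.0
c [(0.0225, 0), (0.0185, 0)] [ 0.4817 -0.0248] 1238.0
b [(0.0265, 0)] [ 0.5757 -0.2392] 520.0
b [(0.0265, -0.002)] [ 0.5748 -0.2392] 520.0
b [(0.0225, 0)] [ 0.5765 -0.2343] 845.0
b [(0.0225, -0.002)] [ 0.5758 -0.2343] 847.0
b [(0.0265, 0), (0.0225, 0)] [ 0.5765 -0.2343] 1183.0
a [(0.0305, 0)] [ 0.363  -0.3248] 492.0
a [(0.0305, -0.002)] [ 0.362  -0.3245] 497.0
a [(0.0265, 0)] [ 0.3645 -0.32  ] 823.0
a [(0.0265, -0.002)] [ 0.3638 -0.32  ] 826.0
a [(0.0305, 0), (0.0265, 0)] [ 0.3645 -0.32  ] 1090.0
(array([0.40866667, 0.326     ]), np.float64(591.4032627479064))
(array([0.40533333, 0.32616667]), np.float64(441.57365697712083))
(array([0.41533333, 0.32733333]), np.float64(421.7838827053034))
(array([0.40783333, 0.32516667]), np.float64(617.3980281674885))
```

View pics/m2.png

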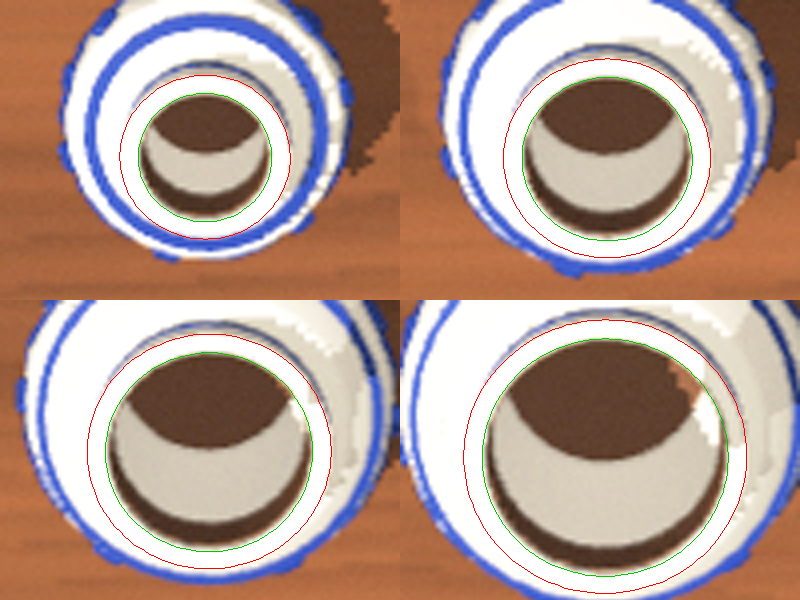

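The mouth (green) fits are excellent. Flip the tool to avoid wrist wrap; averaging views from both tool yaws cancels camera bias.

```bash
cat >> h.py <<'E'
R2=np.diag([-1.,1,-1])
def look(p,circles,f,rng=.008,dz=.16):
    robot.move_to([p[0],p[1],p[2]+dz],R2); robot.wait(.15); im=save('wrist',f); return fit(im,p,circles,rng)
E
python3 - <<'E'
from h import *
b,s=look((.4087,.326,.096),[(.0215,0)],'r_stack.png'); print('stack',b.round(4),s,robot.get_time_s())
b,s=look((.612,.2137,.07),[(.0145,0)],'r_d.png'); print('d',b.round(4),s,robot.get_time_s(),np.round(robot.get_qpos(),1))
im=robot.get_image('wrist')
E
```

```text
stack [0.4085 0.326 ] 594.1350912067331 12.6917
d [0.6118 0.2135] 850.8447200270035 13.8167 [19.4 23.2  4.7 71.4  0.  19.3]
```

Bias is negligible. Grasp the tiny lid.

```bash
cat >> h.py <<'E'
W=dict(tiny=.043,small=.051,medium=.059,large=.067); ZB=dict(tiny=.084,small=.062,medium=.040,large=.018)
H=dict(tiny=.070,small=.084,medium=.098,large=.112); SW=dict(tiny=.002,small=.003,medium=.005,large=.007)
J=dict(tiny=(.6119,.2136),small=(.4818,-.0247),medium=(.5765,-.2343),large=(.3645,-.320))
def grasp(n,xy):
    w=W[n]; z=ZB[n]-.0045-SW[n]
    robot.grip(min(w+.014,.085)); robot.line_to([*xy,ZB[n]+.05],R2,v=.2)
    g=robot.line_to([*xy,z],v=.08,guard=8); robot.wait(.15); e=robot.get_eef_pos(); print('guard',g,np.round(e,4))
    robot.grip(w-.008,30); print('gap',robot.get_finger_gap(),'F',robot.get_grasp_force())
    robot.line_to([*xy,z+.05],v=.1); print('gap',robot.get_finger_gap(),robot.get_time_s())
    return e[2]-ZB[n]
def held(n,f):
    """fit held lid top; returns offset from TCP"""
    im=save('wrist',f); e=np.array(robot.get_eef_pos()); return e
E
python3 - <<'E'
from h import *
xy=(.4086,.326)
robot.move_to([*xy,.2],R2)
print(grasp('tiny',xy))
robot.wait(.1); e=np.array(robot.get_eef_pos()); im=save('wrist','h_tiny.png')
zt=e[2]+.0045+.002+.012
for dz in(-.002,-.001,0,.001,.002):
  b,s=fit(im,(e[0],e[1],zt+dz),[(.0215,0)],.006); print(dz,(b-e[:2]).round(4),s)
save('side','s_tiny.png')
E
```

```text
guard False [0.4091 0.3264 0.0781]
gap 0.041897169340457514 F 30.116221010684967
gap 0.04174013475025904 17.6083
-0.005867461258557541
-0.002 [0.0003 0.0005] 393.00765397432167
-0.001 [0.     0.0005] 352.50908627674994
0 [-0.003   0.0032] 308.6546369257571
0.001 [-0.0048  0.002 ] 304.1166207361258
0.002 [ 0.    -0.003] 280.9436549862512
```

View pics/h_tiny.png

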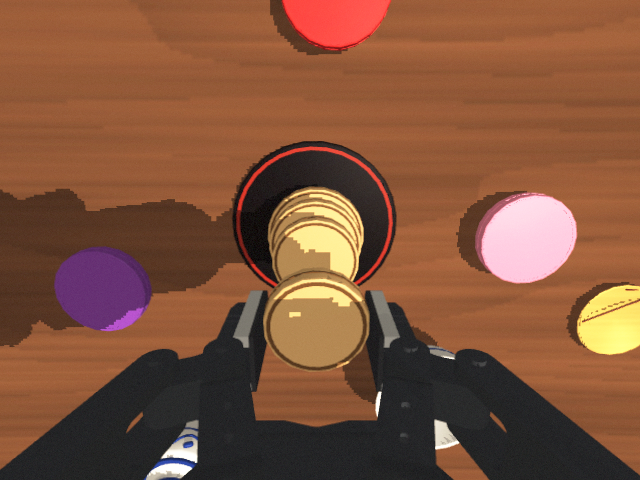

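Lid held, centred at (316,325), stack intact below. Place it.

```bash
cat >> h.py <<'E'
def place(n,off,xy):
    z=H[n]+off; f0=None
    robot.line_to([*robot.get_eef_pos()[:2],.20],v=.2); robot.move_to([*xy,.20],R2)
    robot.line_to([*xy,z+.02],v=.15); robot.wait(.25); e=np.array(robot.get_eef_pos())
    c=np.array(xy)*2-e[:2]; print('eef err',(e[:2]-xy).round(4))
    if np.abs(e[:2]-xy).max()>.003: c=np.array(xy)
    robot.line_to([*c,z+.020],v=.02); 
    g=robot.line_to([*c,z-.002],v=.03,guard=5); robot.wait(.15); print('guard',g,np.round(robot.get_eef_pos()-np.r_[xy,z],4),np.round(robot.get_ft_force(),1))
    robot.grip(W[n]+.014); robot.line_to([*c,z+.05],v=.15)
    robot.line_to([*c,H[n]+.16],v=.25); robot.wait(.1); im=save('wrist','p_'+n+'.png')
    print('lid',fit(im,(*xy,H[n]+.012),[(W[n]/2,0)],.008),'t',robot.get_time_s())
E
python3 - <<'E'
from h import *
place('tiny',-.0062,J['tiny'])
b,s=look((.4086,.326,.074),[(.0255,0)],'k_small.png',.006); print('small',b.round(4),s,robot.get_time_s())
q=[dict(np.load(f'pics/{n}.png.npz'))['color'][60:360,120:520] for n in('p_tiny','k_small')]
cv2.imwrite('pics/m3.png',np.hstack(q)[:,:,::-1])
E
```

```text
eef err [0.0006 0.0002]
guard True [-0.0009 -0.0002  0.0005] [-1.6 -1.1  5.1]
lid (array([0.6089, 0.2136]), np.float64(463.78812073406067)) t 23.0
small [0.4088 0.3255] 596.0427829551674 24.125
```

View pics/m3.png

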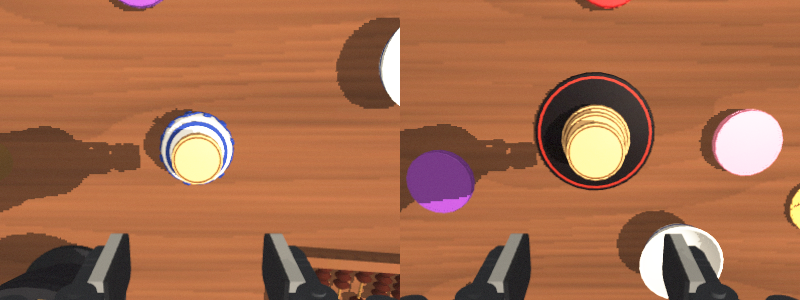

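```bash
python3 - <<'E'
from h import *
im=dict(np.load('pics/p_tiny.png.npz')); x,y=J['tiny']
for z in(.078,.082,.086): print(z,fit(im,(x,y,z),[(.0215,0)],.006))
q=proj(im,[x,y,.082])[0].astype(int); big=cv2.resize(im['color'][q[1]-38:q[1]+38,q[0]-50:q[0]+50],(800,600*608//600),interpolation=cv2.INTER_CUBIC)
for c,z,cl in(((x,y),.082,(255,0,0)),((.6089,.2136),.082,(0,200,0))):
    p=(proj(im,circ((*c,z),.0215))-[q[0]-50,q[1]-38]+.5)*8-.5; cv2.polylines(big,[p.round().astype(int)],True,cl,1)
cv2.imwrite('pics/m4.png',big[:600,:,::-1])
E
```

```text
0.078 (array([0.61056667, 0.2176    ]), np.float64(417.78309544540184))
0.082 (array([0.6089, 0.2136]), np.float64(463.78812073406067))
0.086 (array([0.60723333, 0.20943333]), np.float64(442.0020478303628))
```

View pics/m4.png

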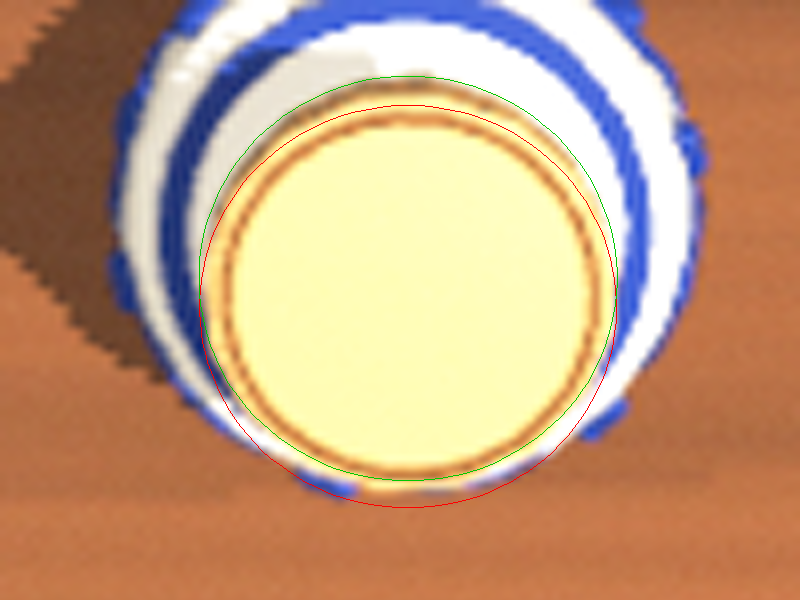

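The lid is seated, ~1 mm off centre (the brown ring, radius ~18.5 mm, is the clean feature). The residual came from my compensation; drop it and fit the ring from here on.

```bash
sed -i "s/c=np.array(xy)\*2-e\[:2\];/c=np.array(xy);/; s/\[(W\[n\]\/2,0)\]/[(W[n]\/2-.003,0)]/; /robot.line_to(\[\*c,z+.020\],v=.02)/d" h.py
python3 - <<'E'
from h import *
im=dict(np.load('pics/p_tiny.png.npz')); print(fit(im,(*J['tiny'],.082),[(.0185,0)],.006))
im=dict(np.load('pics/k_small.png.npz')); xy,s=fit(im,(.4086,.326,.074),[(.0225,0)],.006); print(xy,s)
off=grasp('small',xy); robot.wait(.1); e=np.array(robot.get_eef_pos()); im=save('wrist','h_small.png')
for zt in (.014,.016,.018): print('held',fit(im,(e[0],e[1],e[2]+zt),[(.0225,0)],.006)[0]-e[:2])
place('small',off,J['small'])
b,s=look((.4086,.326,.052),[(.0265,0)],'k_medium.png',.006); print('medium',b.round(4),s,robot.get_time_s())
q=[dict(np.load(f'pics/{n}.png.npz'))['color'][100:400,120:520] for n in('h_small','p_small','k_medium')]
cv2.imwrite('pics/m5.png',np.vstack([np.hstack(q[:2]),np.hstack([q[2],q[2]])])[:,:,::-1])
E
```

```text
(array([0.61073333, 0.2156    ]), np.float64(327.90559751026274))
[0.41176667 0.32533333] 448.82278055737413
guard False [0.4122 0.3257 0.0551]
gap 0.050141418758344526 F 30.640987157821655
gap 0.04950827564204162 27.075
held [-0.001   0.0005]
held [-0.00183333  0.0005    ]
held [-0.003   0.0005]
eef err [ 0.0007 -0.    ]
guard True [ 0.0001 -0.0001  0.0001] [ 2.1 -0.1  3.2]
lid (array([ 0.47963333, -0.0227    ]), np.float64(362.3196741449993)) t 32.6083
medium [0.4094 0.3242] 449.6837412392687 34.1583
```

View pics/m5.png

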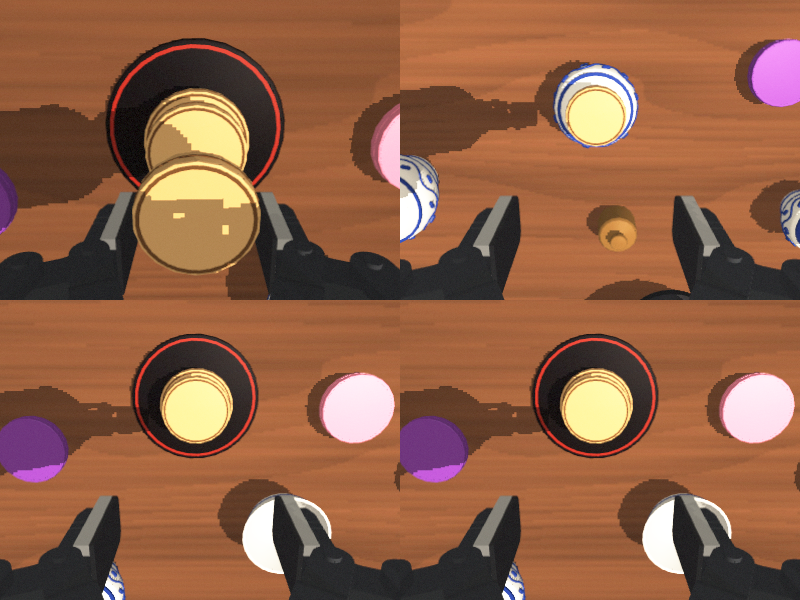

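```bash
python3 - <<'E'
from h import *
for f,c,w in(('p_tiny',(*J['tiny'],.082),.0215),('p_small',(*J['small'],.096),.0255),('k_small',(.4088,.3255,.074),.0255),('k_medium',(.4088,.3255,.052),.0295)):
    im=dict(np.load(f'pics/{f}.png.npz'))
    for d in (0,.001,.0015,.002,.0025): 
        b,s=fit(im,c,[(w-d,0)],.006); print(f,d,b.round(4),round(float(s)))
im=dict(np.load('pics/p_small.png.npz')); x,y=J['small']
q=proj(im,[x,y,.096])[0].astype(int); big=cv2.resize(im['color'][q[1]-38:q[1]+38,q[0]-50:q[0]+50],(800,608),interpolation=cv2.INTER_CUBIC)
for c,z,r,cl in(((x,y),.096,.0255,(255,0,0)),((x,y),.084,.0255,(0,200,0))):
    p=(proj(im,circ((*c,z),r))-[q[0]-50,q[1]-38]+.5)*8-.5; cv2.polylines(big,[p.round().astype(int)],True,cl,1)
cv2.imwrite('pics/m6.png',big[:600,:,::-1])
E
```

```text
p_tiny 0 [0.6089 0.2136] 464
p_tiny 0.001 [0.6077 0.2129] 428
p_tiny 0.0015 [0.6074 0.2129] 393
p_tiny 0.002 [0.6126 0.2153] 406
p_tiny 0.0025 [0.6106 0.2154] 355
p_small 0 [ 0.4776 -0.0252] 466
p_small 0.001 [ 0.4761 -0.0247] 415
p_small 0.0015 [ 0.4813 -0.0242] 406
p_small 0.002 [ 0.4808 -0.0237] 427
p_small 0.0025 [ 0.4801 -0.0232] 417
k_small 0 [0.4088 0.3255] 595
k_small 0.001 [0.4093 0.325 ] 520
k_small 0.0015 [0.4108 0.3255] 560
k_small 0.002 [0.4108 0.3257] 559
k_small 0.0025 [0.4108 0.3252] 510
k_medium 0 [0.407  0.3253] 611
k_medium 0.001 [0.4075 0.3245] 514
k_medium 0.0015 [0.4081 0.3233] 536
k_medium 0.002 [0.4088 0.3238] 549
k_medium 0.0025 [0.409  0.3243] 515
```

View pics/m6.png

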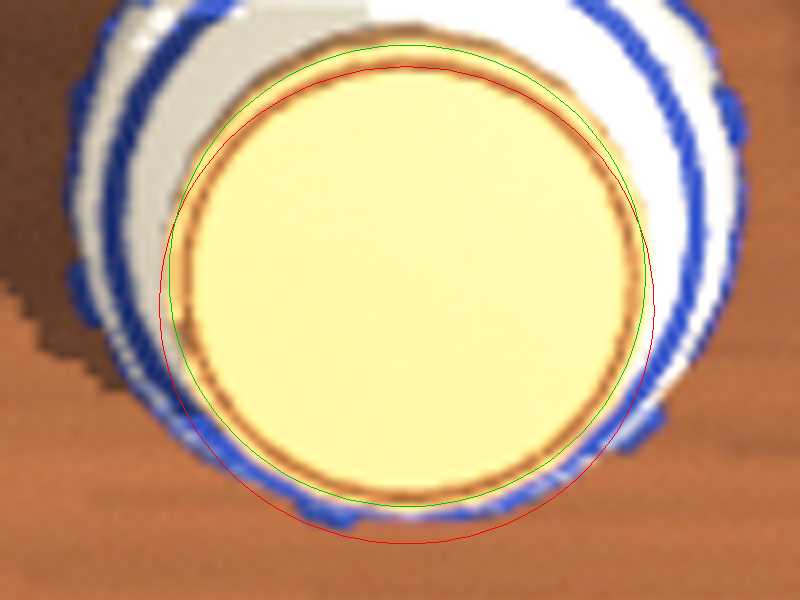

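Full-radius stack fits prove right (small lid was gripped ~3 mm off in x, so it sits ~2.7 mm off, at the play limit). Recentre it by regrasping across x.

```bash
python3 - <<'E'
from h import *
R3=np.array([[0,1,0],[1,0,0],[0,0,-1.]])
x,y=J['small']; z=H['small']-.0072
robot.grip(.070)
robot.move_to([x,y,.2],R3); print(np.round(robot.get_qpos(),0))
robot.line_to([x,y,z+.03],v=.2); print(robot.line_to([x,y,z],v=.06,guard=8)); robot.wait(.2); print(np.round(robot.get_eef_pos(),4))
robot.grip(.043,20); print(robot.get_finger_gap()); robot.line_to([x,y,z+.004],v=.03)
print(robot.line_to([x,y,z-.002],v=.03,guard=5)); robot.wait(.15); print(np.round(robot.get_eef_pos(),4),np.round(robot.get_ft_force(),1))
robot.grip(.065); robot.line_to([x,y,.14],v=.15)
robot.move_to([x,y,.244],R2); robot.wait(.15); im=save('wrist','p2_small.png'); print(robot.get_time_s())
q=proj(im,[x,y,.096])[0].astype(int); big=cv2.resize(im['color'][q[1]-38:q[1]+38,q[0]-50:q[0]+50],(600,456),interpolation=cv2.INTER_CUBIC)
for r in(.0255,.0233):
    p=(proj(im,circ((x,y,.096),r))-[q[0]-50,q[1]-38]+.5)*6-.5; cv2.polylines(big,[p.round().astype(int)],True,(255,0,0),1)
cv2.imwrite('pics/m7.png',big[:,:,::-1])
E
```

```text
[ -3.   6. -21.  62.   0.  87.]
False
[ 0.4821 -0.0247  0.0771]
0.05020286014960794
True
[ 0.4821 -0.0247  0.0767] [1.  0.8 0.8]
40.6333
```

View pics/m7.png

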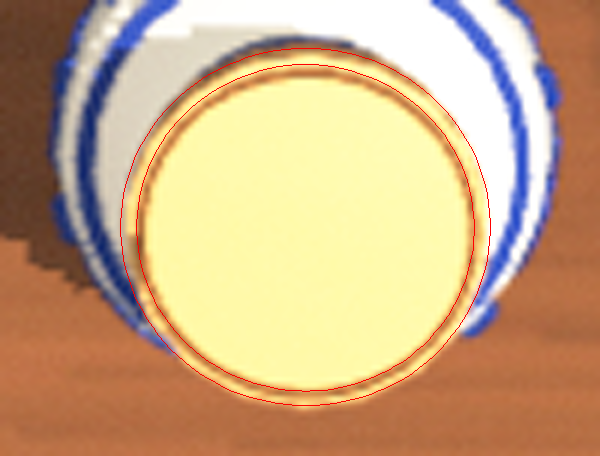

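Now centred and flat. Medium lid next, with a two-circle fit; check the held offset and correct for it at placement.

```bash
python3 - <<'E'
from h import *
im=dict(np.load('pics/p2_small.png.npz')); print('chk',fit(im,(*J['small'],.096),[(.0255,0),(.0230,0)],.006))
im=dict(np.load('pics/k_medium.png.npz'))
for d in(.002,.0025,.003):print(fit(im,(.408,.325,.052),[(.0295,0),(.0295-d,0)],.006))
xy,s=fit(im,(.408,.325,.052),[(.0295,0),(.0270,0)],.006)
robot.move_to([*xy,.18],R2)
off=grasp('medium',xy); robot.wait(.1); e=np.array(robot.get_eef_pos()); im=save('wrist','h_medium.png'); print('off',off)
zt=e[2]-off+.012
for dz in (-.001,0,.001): b,s=fit(im,(e[0],e[1],zt+dz),[(.0295,0),(.027,0)],.006);print('held',(b-e[:2]).round(4),s)
q=proj(im,[e[0],e[1],zt])[0].astype(int); big=cv2.resize(im['color'][q[1]-75:q[1]+75,q[0]-100:q[0]+100],(600,450),interpolation=cv2.INTER_CUBIC)
for r in(.0295,.027):
    p=(proj(im,circ((e[0],e[1],zt),r))-[q[0]-100,q[1]-75]+.5)*3-.5; cv2.polylines(big,[p.round().astype(int)],True,(255,0,0),1)
cv2.imwrite('pics/m8.png',big[:,:,::-1])
E
```

```text
chk (array([ 0.4803    , -0.02486667]), np.float64(731.0135154192724))
(array([0.40816667, 0.324     ]), np.float64(939.4299481764572))
(array([0.408     , 0.32433333]), np.float64(915.7033595938285))
(array([0.40716667, 0.32516667]), np.float64(1010.5141622556671))
guard False [0.4085 0.3247 0.0311]
gap 0.05796790700901543 F 31.373616456985474
gap 0.05807410683563603 44.8167
off -0.008882444901507656
held [-0.0017  0.0007] 881.1579004864876
held [-0.0023  0.0007] 840.6324161032421
held [-0.0028  0.    ] 735.1804627698086
```

View pics/m8.png

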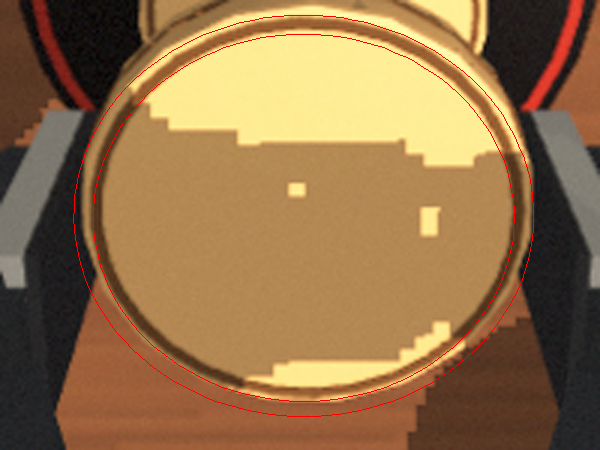

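Held about 1 mm toward −x; compensate by +1 mm when placing.

```bash
cat >> h.py <<'E'
def overlay(im,c,rs,f,k=4):
    q=proj(im,c)[0].astype(int); big=cv2.resize(im['color'][q[1]-56:q[1]+56,q[0]-75:q[0]+75],(150*k,112*k),interpolation=cv2.INTER_CUBIC)
    for r in rs:
        p=(proj(im,circ(c,r))-[q[0]-75,q[1]-56]+.5)*k-.5; cv2.polylines(big,[p.round().astype(int)],True,(255,0,0),1)
    return big[:,:,::-1]
E
python3 - <<'E'
from h import *
x,y=J['medium']; place('medium',-.0089,(x+.001,y))
b,s=look((.408,.325,.030),[(.0335,0)],'k_large.png',.006); print('large',b.round(4),s,robot.get_time_s())
A=overlay(dict(np.load('pics/p_medium.png.npz')),(x,y,.110),(.0295,.0272),0)
im=dict(np.load('pics/k_large.png.npz'))
print(fit(im,(.408,.325,.030),[(.0335,0),(.0313,0)],.006))
B=overlay(im,(*b,.030),(.0335,.0313),0)
cv2.imwrite('pics/m9.png',cv2.resize(np.vstack([A,B]),(402,600)))
E
```

```text
eef err [ 0.0007 -0.0003]
guard True [-0.0002  0.0001  0.0001] [-0.3 -0.6  4.7]
lid (array([ 0.576 , -0.2323]), np.float64(357.44750298092384)) t 51.1583
large [0.4072 0.3255] 872.4819670700708 53.4667
(array([0.40733333, 0.32616667]), np.float64(1164.5001748270784))
```

View pics/m9.png

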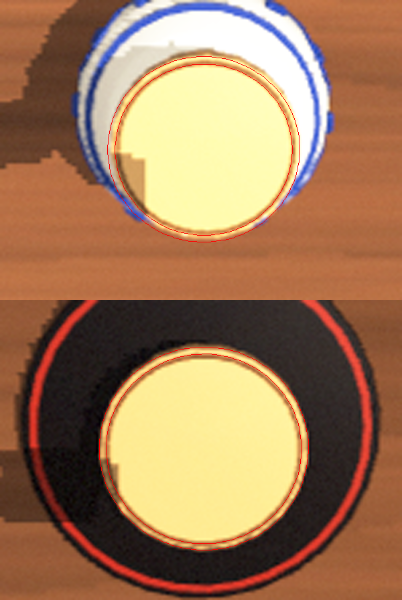

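Medium lid is centred and flat; large lid fit is clean. Do the large one.

```bash
python3 - <<'E'
from h import *
xy=(.4072,.3257); x,y=J['large']
robot.move_to([*xy,.12],R2); off=grasp('large',xy); robot.wait(.1); e=np.array(robot.get_eef_pos()); im=save('wrist','h_large.png')
zt=e[2]-off+.012
for dz in (-.003,-.002,-.001,0): b,s=fit(im,(e[0],e[1],zt+dz),[(.0335,0),(.0313,0)],.006);print('held',(b-e[:2]).round(4),s)
if robot.get_finger_gap()>.06:
    place('large',off,(x,y))
    robot.move_to([.46,-.1,.27],R2); robot.wait(.3); save('scene','end.png'); s=save('side','end2.png'); print(robot.get_time_s())
    A=overlay(dict(np.load('pics/p_large.png.npz')),(x,y,.124),(.0335,.0313),0)
    sc=dict(np.load('pics/end.png.npz'))['color'][200:350,100:450,::-1]
    cv2.imwrite('pics/m10.png',np.vstack([cv2.resize(A,(400,298)),cv2.resize(sc,(400,171))]))
E
```

```text
guard False [0.4076 0.3261 0.0071]
gap 0.06565955097358485 F 32.44674861431122
gap 0.06528431477581699 56.5083
held [0.0008 0.0005] 959.76685604337
held [0.     0.0005] 944.7092847665958
held [-0.0003  0.0005] 903.3646926869474
held [-0.0008  0.0005] 768.8041532696336
eef err [ 0.0006 -0.0005]
guard True [-0.0003  0.0003  0.0001] [-0.4  0.   4.5]
lid (array([ 0.3635    , -0.31783333]), np.float64(375.4896839612309)) t 63.1083
64.4583
```

View pics/m10.png

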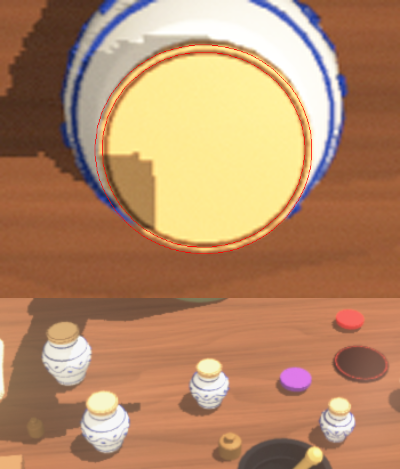

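All four lids are flat and centred, and the weights are undisturbed.

```bash
python3 -c "
from h import *
print(robot.hand_in())"
```

```text
the job is handed in; nothing more can be done
None
```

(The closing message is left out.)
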